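# Clamp a ceramic sample in its pinned holder

### The job

Set the terracotta sample block squarely on the rubber pad of the grey holder base, its long side along the line of the two pins. Then slide the aluminium frame out of its rack and lower it over the pins, large hole on the thick pin, until it lies flush on the base with the block standing in its window; do not drop the block or the frame. Leave the bottles, jar, stone lid and tools where they are.

Things in the scene. Friction and masses are not known exactly. Their poses are not given: they have to be found in the camera images.
- block: Terracotta sample block, 70 (x) by 40 (y) by 26 mm (z), loose on the table; origin at the centre of its underside
- base: Sample holder's base, fixed to the table: grey slab 190 (x) by 112 (y) by 20 mm (z), a dark flat rubber pad 78 (x) by 48 mm (y) in the middle of its top and two upright steel pins with tapered tips on its long axis, 140 mm apart. Origin at the centre of its underside, x towards the thick pin
- seat (a point): Centre of the rubber pad, on the top face of the base (20 mm above the table)
- big_pin (a point): Tip of the thick pin: 20 mm diameter, 36 mm tall above the base's top face, its last 14 mm tapered; at x = +70 mm of the base
- small_pin (a point): Tip of the thin pin: 12 mm diameter, also 36 mm tall with 14 mm of taper; at x = -70 mm of the base
- frame: Loose aluminium clamp frame (0.4 kg): plate 184 (x) by 100 (y) by 10 mm (z) with a 98 by 72 mm window in the middle, a 22.5 mm hole at x = +70 mm (for the thick pin), a 14.5 mm hole at x = -70 mm (for the thin pin) and a carrying bar over the window. Origin at the centre of the plate's underside. It starts lying on the table inside the rack
- handle (a point): Middle of the frame's carrying bar, 59 mm above the plate's underside. The bar bridges the window along the frame's x: 115 mm long, 16 mm wide (y), underside 52 mm and top 66 mm above the plate's underside, on a post at each end (x = +-53.5 mm)
- big_hole (a point): Centre of the frame's large hole, at the plate's underside
- small_hole (a point): Centre of the frame's small hole, at the plate's underside
- rack: Low dark steel rack fixed to the table, 18.5 mm high: two rails along x, 106 mm apart inside, from x = -30 to +95 mm, whose lips overhang the frame's long edges by 7 mm, 12.5 mm above the table; closed at its +x end, open at -x (towards the robot). No floor: the frame slides on the table. Origin on the table, where the frame's centre lies when fully in
- rack_mouth (a point): Middle of the rack's open end, on the table, at x = -30 mm of the rack; the whole frame must slide out past it (frame centre 125 mm or more along -x from the rack's origin) before it can be lifted
- jar: Bystander: white sample jar with a red cap, 54 mm across, 66 mm tall; origin at the centre of its underside, z up
- stone_lid: Bystander: small round grey stone lid, 74 mm across, with a central knob, 36 mm tall in all; origin at the centre of its underside
- bottle_mid: Bystander: dark bottle with a white cap, 68 mm across, 170 mm tall, standing between the base and the rack; origin at the centre of its underside
- bottle_left: Bystander: bottle like the one in the middle, standing far to the left (+y); origin at the centre of its underside
- bottle_right: Bystander: bottle like the one in the middle, standing far to the right (-y); origin at the centre of its underside
- brush: Bystander: brush 130 mm long, lying along its x axis, on the left (+y) near the robot
- rasp: Bystander: green-handled rasp 130 mm long, lying along its x axis, on the right (-y) near the robot

How it is judged:
By the outcome, as a careful person would: the job done as asked, in the order asked, and still so for the second after the job is handed in, with the robot touching nothing.
It also fails if it takes over 66 s, if anything falls off the work surface, if the arm or the gripper's body presses on something with over 40 N, if the wrist force passes 120 N, or if a joint passes its speed limit or range.

### The arm

A 6-joint arm with a two-finger parallel gripper is mounted at the origin on the work surface. World frame = base frame: x ahead of the robot, y to its left, z up, the work surface at z = 0. Lengths are in m, angles in degrees, forces in N, time in s.
With the tool pointing down it reaches from about 0.4 to 0.825 m from the base axis. Payload 7 kg.
Tool frame: the origin (TCP) lies at the centre of the arm's flange, where the gripper is bolted on; the fingertips stand 178 mm ahead of it and the grasp point (between the pads) lies 159 mm ahead of it; z points along the fingers, y is the line along which they close (so a half turn about z gives the same grasp; the last joint's range is limited). The gripper opens to 88 mm and grips with 3 to 60 N. Pads are 19 mm wide; open, the fingers measure 130 mm over their backs; the gripper's body (78 mm by 193 mm) begins 47 mm behind the grasp point.
Start: joints at [86.007, 20.546, 0.682, 0, -70.136, -16.507], TCP at [0.236, 0.632, 0.405] pointing down, gripper open.
Joint ranges: [-176.03, 176.03], [-82.01, 121.73], [-58.28, 71.71], [-173.87, 95.51], [-174.79, -0.11], [-173.66, 173.66]. Speed limits (degrees/s): [136.94, 136.94, 172.46, 180, 180, 180].

### API

Orientations are given as [roll, pitch, yaw] about the fixed x, y, z axes, in that order (R = Rz(yaw) Ry(pitch) Rx(roll)).
In Python, from plant import telemetry, snapshot, workorder, nets gives the robot as it stands.
- The arm moves only by the shell command python3 -m creep 'ROWS'. ROWS is JSON, a list that holds one entry, the list of rows, each a list of 5 numbers: the shift along the tool's x, y, z normalised to -1 to 1, where 1 is 0.2 m, then the turn about the tool's z normalised to -1 to 1, where 1 is pi/2 rad, then the opening, from 0 (shut) to 1 (fully open). In form: [[[x, y, z, spin, hand], ...]]. A call has 1 to 8 rows; each row shifts and turns the commanded pose from where the row before left it, along the tool's axes as they then stand; what a row does not reach is not made up. A row lasts 1/12 s, in which the tool goes at most 41.7 mm and 7.16 degrees, less where a joint would pass 70% of its speed; a pose out of reach is approached as far as the arm can. A call with a number of a shift or a turn outside -1 to 1 is refused whole. A call with a gripper value outside its range is refused whole. The fingers move at their own pace and stop on an object; the grip force is fixed at half the most. Time passes only in rows, so rows that do not move let the fingers close. It gives the time, the measured TCP pose, the force, the opening and the grip force at its end, in the units of the state.
- telemetry.get_obs(): the state, without advancing time (a new reading comes with each control period).
- snapshot(name): name is "scene" or "top" or "wrist"; returns a dict with "frame" (384x512x3 uint8, red, green, blue), "fx", "fy", "cx", "cy" (pixels), "rvec" (rotation vector, rad) and "tvec" (3), from world to camera coordinates, as OpenCV has them; the wrist camera has in their place "mount" (4x4, takes a point from camera to tool coordinates, whose origin is the TCP and whose axes are the flange's). Camera axes: x right, y down, z forward; pixel columns grow to the right and rows downward; lengths in m; the calibration is good to about 2 mm. A picture is of the moment at which its call begins: read the wrist's pose just before it. There is no depth.
- workorder.close_job(): hands the job in; it is judged then, once.
Trained networks look in a picture, given as the dict that the camera call returned (one of the last four; its "shot" number tells which), for a name from the list of things; names that differ only in an ending like _2 or _b are one class to them, and where a whole thing is asked for, a point or a joint stands for the part that bears it (a point fixed in the world has none). Each returns a list of dicts, best first, with "confidence" (0 to 1); they miss things now and then, are a little off and sometimes report something else, mostly with a low value. They report only what shows in the picture. A call takes as long as a camera call.
- nets.find_in(picture, query): "uv" ([column, row] in pixels, amid what is visible of it).
- nets.masks_of(picture, query): "region" (384x512 bool, what is visible of it) and "uv" ([column, row] in pixels, amid what is visible of it).
- nets.landmark_of(picture, query): "uv" ([column, row] in pixels: a listed point, or the origin of a listed thing).
The state is a dict: "clock": time; "joint_pos": joint angles; "qvel": joint speeds; "tau": joint torques, N m; "tool_pos": TCP position; "orientation": TCP orientation; "force": force on the tool from outside, world axes, zero at the start; "moment": the same for the moment, N m; "opening": finger opening in m; "gripper_force": force on a finger pad.
Only numpy, scipy, OpenCV 4.12 (cv2) and the standard library are available. Lean on these libraries where they do the work, as an engineer would, in place of code of your own. Each camera call takes 0.05 s, during which the arm holds its last target. There are 200 camera calls.

## Working session

There is one attempt and no reset: what is moved stays moved. The work goes in short steps, Python scripts to look and compute and a shell command to move; the robot and the scene stay as the last step left them, time stands still between calls to the robot, and variables do not carry over. Pictures are saved under pics/ and viewed, at most 12 in all, crops included, and the job is handed in when it is done.

```bash
ls; mkdir -p pics; cat > h.py <<'E'
import numpy as np, cv2
from plant import telemetry, snapshot, workorder, nets
from scipy.spatial.transform import Rotation as Rn
def obs(): return telemetry.get_obs()
def T_tool(o):
    T=np.eye(4);T[:3,:3]=Rn.from_euler('xyz',o['orientation'],degrees=True).as_matrix();T[:3,3]=o['tool_pos'];return T
def shot(name):
    o=obs();p=snapshot(name)
    if name=='wrist': C=T_tool(o)@np.array(p['mount'])
    else:
        W=np.eye(4);W[:3,:3]=cv2.Rodrigues(np.array(p['rvec'],float))[0];W[:3,3]=np.ravel(p['tvec']);C=np.linalg.inv(W)
    p['C']=C;return p
def save(p,fn): cv2.imwrite(fn,np.ascontiguousarray(p['frame'][:,:,::-1]))
def ray(p,uv):
    d=np.array([(uv[0]-p['cx'])/p['fx'],(uv[1]-p['cy'])/p['fy'],1.]);d=p['C'][:3,:3]@d
    return p['C'][:3,3],d/np.linalg.norm(d)
def atz(p,uv,z):
    o,d=ray(p,uv);return o+d*(z-o[2])/d[2]
def tri(*pu):
    A=np.zeros((3,3));b=np.zeros(3)
    for p,uv in pu:
        o,d=ray(p,uv);M=np.eye(3)-np.outer(d,d);A+=M;b+=M@o
    return np.linalg.solve(A,b)
def proj(p,X):
    c=np.linalg.inv(p['C'])@np.append(X,1);return [p['fx']*c[0]/c[2]+p['cx'],p['fy']*c[1]/c[2]+p['cy']]
E
python3 - <<'E'
from h import *
np.set_printoptions(precision=4,suppress=True)
o=obs();print(o)
s=shot('scene');t=shot('top')
save(s,'pics/scene.png');save(t,'pics/top.png')
for n in ['block','base','seat','big_pin','small_pin','frame','handle','big_hole','small_hole','rack','rack_mouth','jar','stone_lid','bottle_mid','bottle_left','bottle_right','brush','rasp']:
    a=nets.landmark_of(s,n);b=nets.landmark_of(t,n)
    f=lambda r:[(np.round(q['uv'],1).tolist(),round(q['confidence'],2)) for q in r[:2]]
    X=tri((s,a[0]['uv']),(t,b[0]['uv'])) if a and b else None
    print(n,f(a),f(b),X)
print(t['C'],s['C'])
E
```

```text
pics
{'clock': 0.0, 'joint_pos': array([ 86.0057,  20.5901,   0.635 ,  -0.0219, -70.1373, -16.5074]), 'qvel': array([-0.0646,  0.1112,  0.0068,  0.0827, -0.0638, -0.0092]), 'tau': array([ -0.0015, -58.2717,  29.3046,   6.9973,   0.0069,  -0.0001]), 'tool_pos': array([0.2363, 0.6321, 0.4037]), 'orientation': array([179.9056,  -0.0065, -20.5091]), 'force': array([-0.571 , -0.1576,  0.5313]), 'moment': array([0.0198, 0.051 , 0.0028]), 'gripper_force': 0.0, 'opening': 0.08773897259498517}
block [([202.4, 181.1], 0.7), ([257.6, 183.8], 0.69)] [([260.0, 205.0], 0.53)] [ 0.4927 -0.0819  0.0691]
base [([306.6, 237.1], 0.57)] [([180.7, 163.4], 0.63), ([119.4, 139.2], 0.29)] [0.5587 0.2221 0.0132]
seat [] [([178.8, 167.3], 0.8), ([181.8, 164.5], 0.24)] None
big_pin [([324.7, 238.4], 0.76)] [([150.0, 166.0], 0.63)] [0.5523 0.2881 0.0573]
small_pin [([286.0, 223.8], 0.61)] [([199.5, 159.4], 0.97)] [0.5649 0.1554 0.0622]
frame [([184.5, 195.5], 0.93)] [([332.4, 154.0], 0.8), ([396.6, 193.6], 0.67)] [ 0.5837 -0.2208 -0.019 ]
handle [([184.3, 183.2], 0.55)] [([333.4, 151.8], 0.69), ([331.4, 157.4],
[... 625 characters left out ...]
-0.018 ]
bottle_left [([349.2, 285.7], 0.89), ([326.7, 237.4], 0.57)] [([118.0, 139.8], 0.69), ([253.3, 135.5], 0.6)] [ 0.6378  0.4076 -0.0119]
bottle_right [([137.5, 175.9], 0.7), ([184.0, 183.4], 0.46)] [([391.1, 145.4], 0.95)] [ 0.6022 -0.3865  0.0157]
brush [([384.8, 195.8], 0.83)] [([118.3, 260.9], 0.94)] [ 0.2825  0.4059 -0.0109]
rasp [([186.5, 114.0], 0.54)] [([393.1, 261.4], 0.85)] [ 0.2696 -0.3918 -0.0167]
[[-0.0157 -0.9987  0.0485  0.4209]
 [-0.9997  0.0164  0.0154  0.001 ]
 [-0.0162 -0.0482 -0.9987  1.094 ]
 [ 0.      0.      0.      1.    ]] [[-0.4394  0.7726 -0.4582  1.1914]
 [ 0.8983  0.3804 -0.22    0.3554]
 [ 0.0044 -0.5083 -0.8612  1.3937]
 [ 0.      0.      0.      1.    ]]
```

View pics/top.png

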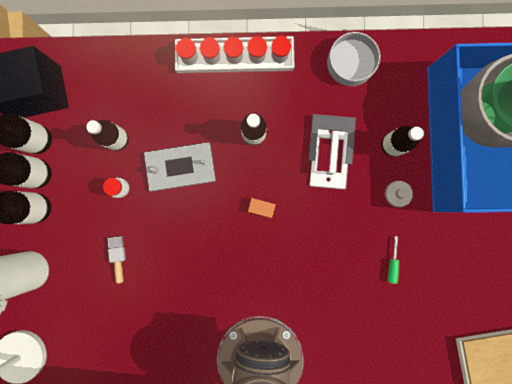

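View pics/scene.png

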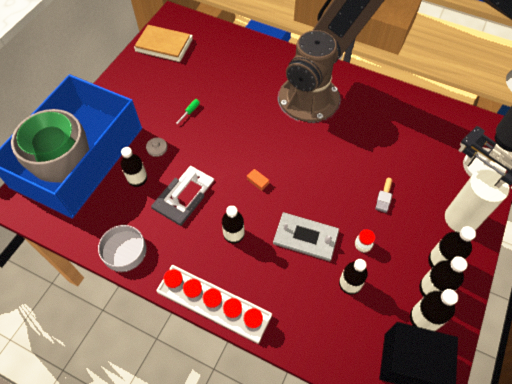

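The pictures show the base (top 180,166), with the thick pin probably on the left, at +y. The block is at (262,208), the frame in its rack at (332,152) and bottle_mid at (253,130). Next I'll look closer with the wrist camera.

```bash
cat >> h.py <<'E'
def go(x,y,z,yaw=None):
    o=obs();T=T_tool(o);d=T[:3,:3].T@(np.array([x,y,z])-T[:3,3]);yw=o['orientation'][2]
    print('clock %.2f'%o['clock'],'pos',np.round(o['tool_pos'],4),'rpy',np.round(o['orientation'],2))
    print('shift units',np.round(d/0.2,4),'rows>=',round(float(np.linalg.norm(d)/.0417),1))
    if yaw is not None:
        dy=(yaw-yw+180)%360-180;print('spin',round(-dy/90,4),'rows>=',round(abs(dy)/7.16,1))
E
python3 - <<'E'
from h import *
np.set_printoptions(precision=4,suppress=True)
p=shot('wrist');print(p['mount'],p['fx'],p['C'])
go(0.48,0.19,0.46,-85)
E
```

```text
[[-0.     -0.9579 -0.287   0.0783]
 [ 1.     -0.0002  0.0004  0.0001]
 [-0.0004 -0.287   0.9579  0.0209]
 [ 0.      0.      0.      1.    ]] 272.8413818946829 [[-0.3502 -0.8972 -0.2689  0.3097]
 [-0.9367  0.3356  0.1001  0.6047]
 [ 0.0004  0.287  -0.9579  0.3837]
 [ 0.      0.      0.      1.    ]]
clock 1.95 pos [0.2364 0.6322 0.4047] rpy [-180.     0.   -20.5]
shift units [ 1.9152  1.6444 -0.2765] rows>= 12.2
spin 0.7167 rows>= 9.0
```

```bash
R='[0.147,0.1265,-0.0213,0,1]'
python3 -m creep '[[[0.147,0.1265,-0.0213,0,1],[0.147,0.1265,-0.0213,0,1],[0.147,0.1265,-0.0213,0,1],[0.147,0.1265,-0.0213,0,1],[0.147,0.1265,-0.0213,0,1],[0.147,0.1265,-0.0213,0,1],[0.147,0.1265,-0.0213,0,1]]]'
python3 -m creep '[[[0.147,0.1265,-0.0213,0,1],[0.147,0.1265,-0.0213,0,1],[0.147,0.1265,-0.0213,0,1],[0.147,0.1265,-0.0213,0,1],[0.147,0.1265,-0.0213,0,1],[0.147,0.1265,-0.0213,0,1],[0,0,0,0,1],[0,0,0,0,1]]]'
python3 - <<'E'
from h import *
np.set_printoptions(precision=4,suppress=True)
p=shot('wrist');save(p,'pics/w1.png');print(obs()['clock'],obs()['tool_pos'])
for n,z in [('block',0),('base',0),('seat',.02),('big_pin',.056),('small_pin',.056),('bottle_mid',0)]:
    print(n,[(np.round(q['uv'],1),round(q['confidence'],2),atz(p,q['uv'],z)) for q in nets.landmark_of(p,n)[:2]])
E
```

```text
clock: 2.53
tool_pos: [0.3676, 0.3924, 0.4349]
orientation: [-180.0, -0.0, -20.5]
force: [0.1, 0.7, 0.9]
opening: 0.0879
gripper_force: 0.0
clock: 3.2
tool_pos: [0.4799, 0.1884, 0.4604]
orientation: [-180.0, -0.0, -20.7]
force: [-1.0, 0.7, -0.4]
opening: 0.0878
gripper_force: 0.0
3.25 [0.4795 0.1895 0.4602]
block [(array([385.5, 149.8]), 0.87, array([ 0.4244, -0.0112,  0.    ]))]
base [(array([219.5, 126. ]), 0.83, array([0.553 , 0.2236, 0.    ]))]
seat [(array([220.5, 128.1]), 0.79, array([0.5496, 0.2205, 0.02  ]))]
big_pin [(array([173.1, 151.8]), 0.94, array([0.5436, 0.2903, 0.056 ])), (array([137.3, 197.8]), 0.4, array([0.501 , 0.3693, 0.056 ]))]
small_pin [(array([261.5, 102.4]), 0.63, array([0.5614, 0.1511, 0.056 ]))]
bottle_mid [(array([337.3,   3. ]), 0.75, array([0.6484, 0.0052, 0.    ]))]
```

View pics/w1.png

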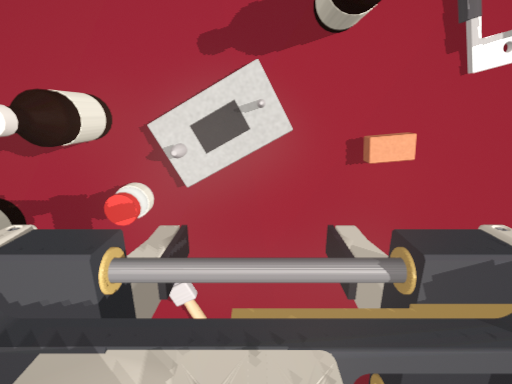

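The wrist view shows the base at (220,125), with the thick pin at (177,151) and the thin one at (262,103). The block is at (390,148). I'll fit box outlines to the masks in several views.

```bash
cat >> h.py <<'E'
from scipy.optimize import minimize
def boxpts(x,y,yaw,L,W,z0,z1):
    c,s=np.cos(yaw),np.sin(yaw)
    return [np.array([x+c*a*L/2-s*b*W/2,y+s*a*L/2+c*b*W/2,z]) for a in(-1,1) for b in(-1,1) for z in(z0,z1)]
def fit(views,L,W,H,x,y,yaw,z0=0.,fz=False):
    """views: list of (pic,mask). fits x,y,yaw(,z0) of box to all masks"""
    K=4
    ms=[(p,cv2.resize(m.astype(np.uint8),None,fx=K,fy=K,interpolation=cv2.INTER_LINEAR)) for p,m in views]
    def cost(v):
        zz=v[3]*.1 if fz else z0;t=0
        for p,m in ms:
            q=np.array([proj(p,P) for P in boxpts(v[0],v[1],v[2],L,W,zz,zz+H)])
            h=cv2.convexHull(((q+.5)*K*16).astype(np.int32))
            im=np.zeros_like(m);cv2.fillPoly(im,[h],1,shift=4)
            t+=1-(im&m).sum()/max((im|m).sum(),1)
        return t/len(ms)
    v0=[x,y,yaw]+([z0*10] if fz else []);n=len(v0)
    sim=np.array([v0]+[np.array(v0)+np.eye(n)[i]*[.01,.01,.12,.1][i] for i in range(n)])
    r=minimize(cost,v0,method='Nelder-Mead',options=dict(initial_simplex=sim,xatol=1e-5,fatol=1e-5,maxiter=400))
    return r.x,r.fun
def mask(p,n,guess):
    r=nets.masks_of(p,n)
    g=np.array(proj(p,guess));r=[q for q in r if np.linalg.norm(np.array(q['uv'])-g)<30]
    return r[0]['region'] if r else None
E
python3 - <<'E'
from h import *
np.set_printoptions(precision=4,suppress=True)
V=[shot('wrist'),shot('top'),shot('scene')]
for n,dim,g in [('block',(.07,.04,.026),(0.475,-.02,-.2)),('base',(.19,.112,.02),(0.551,.2215,1.66))]:
    v=[(p,mask(p,n,(g[0],g[1],.02))) for p in V];v=[q for q in v if q[1] is not None];print(n,len(v))
    for q in v: print('  one',fit([q],*dim,*g))
    print('  all',fit(v,*dim,*g),fit(v,*dim,*g,fz=True))
bp=[];sp=[]
for p in V:
    for n,l in(('big_pin',bp),('small_pin',sp)):
        r=nets.landmark_of(p,n)
        if r: l.append((p,r[0]['uv']));print(n,atz(p,r[0]['uv'],.056),r[0]['confidence'])
print(tri(*bp),tri(*sp))
E
```

```text
block 2
  one (array([ 0.4315, -0.0111,  1.2816]), np.float64(0.07868525896414347))
  one (array([ 0.4278, -0.0131,  1.3108]), np.float64(0.08290047787242882))
  all (array([ 0.4301, -0.0114,  1.2936]), np.float64(0.10109548857242873)) (array([ 0.4307, -0.0113,  1.2928,  0.0397]), np.float64(0.0834218005388177))
base 2
  one (array([0.5534, 0.2181, 1.7167]), np.float64(0.4884982233027866))
  one (array([0.5502, 0.2199, 1.7054]), np.float64(0.03799727726516411))
  all (array([0.5508, 0.2209, 1.7134]), np.float64(0.26801992224866017)) (array([0.5511, 0.2211, 1.7052, 0.0259]), np.float64(0.26608483903322777))
big_pin [0.5398 0.2857 0.056 ] 0.71
small_pin [0.5611 0.1495 0.056 ] 0.91
big_pin [0.5426 0.2826 0.056 ] 0.66
small_pin [0.5607 0.1637 0.056 ] 0.76
big_pin [0.5523 0.2916 0.056 ] 0.79
small_pin [0.5589 0.1584 0.056 ] 0.6
[0.5423 0.2901 0.0367] [0.5609 0.1572 0.0637]
```

```bash
python3 -m creep '[[[0.0226,0.157,0.125,0,1],[0.0226,0.157,0.125,0,1],[0.0226,0.157,0.125,0,1],[0.0226,0.157,0.125,0,1],[0,0,0,0.079,1],[0,0,0,0.079,1],[0,0,0,0.079,1],[0,0,0,0.079,1]]]' >/dev/null
python3 -m creep '[[[0,0,0,0.079,1],[0,0,0,0.079,1],[0,0,0,0.079,1],[0,0,0,0.079,1],[0,0,0,0.079,1],[0,0,0,0.079,1],[0,0,0,0.079,1],[0,0,0,0.079,1]]]'
python3 -m creep '[[[0,0,0,0,1],[0,0,0,0,1]]]' >/dev/null
python3 - <<'E'
from h import *
np.set_printoptions(precision=4,suppress=True)
p=shot('wrist');save(p,'pics/w2.png');g=(0.431,-.011,1.29)
m=mask(p,'block',(g[0],g[1],.02))
print(fit([(p,m)],.07,.04,.026,*g))
hsv=cv2.cvtColor(p['frame'],cv2.COLOR_RGB2HSV);u,v=map(int,proj(p,(g[0],g[1],.026)));print(u,v,hsv[v,u],hsv[v-60,u-80])
go(.431,-.011,.36,-106)
E
```

```text
clock: 5.63
tool_pos: [0.4522, 0.0663, 0.3601]
orientation: [-180.0, 0.0, -106.2]
force: [0.1, -0.9, -1.2]
opening: 0.0875
gripper_force: 0.0
(array([ 0.4298, -0.0126,  1.3057]), np.float64(0.030542218647092834))
257 108 [ 10 133 236] [176 194 141]
clock 5.90 pos [0.4522 0.0663 0.3601] rpy [-180.      0.   -105.59]
shift units [ 0.4009 -0.0019  0.0004] rows>= 1.9
spin 0.0045 rows>= 0.1
```

View pics/w2.png

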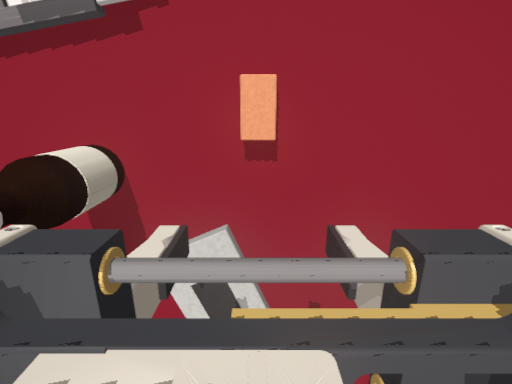

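The block sits at (258,106) and is already square to the fingers. Moving over it, then down, and gripping.

```bash
python3 -m creep '[[[0.1365,0,0.1,0,1],[0.1365,0,0.1,0,1],[0.136,0,0.1,0,1],[0,0,0.2,0,1],[0,0,0.16,0,1],[0,0,0.13,0,1],[0,0,0.07,0,1],[0,0,0.03,0,1]]]' >/dev/null
python3 -m creep '[[[0,0,0,0,1],[0,0,0,0,0],[0,0,0,0,0],[0,0,0,0,0],[0,0,0,0,0],[0,0,0,0,0],[0,0,0,0,0],[0,0,0,0,0]]]'
```

```text
clock: 7.23
tool_pos: [0.4299, -0.0123, 0.1823]
orientation: [-180.0, 0.0, -105.8]
force: [0.0, 0.8, 0.3]
opening: 0.047
gripper_force: 0.0
```

```bash
python3 -m creep '[[[0,0,0,0,0],[0,0,0,0,0],[0,0,0,0,0],[0,0,-0.03,0,0],[0,0,-0.1,0,0],[0,0,-0.16,0,0]]]'
python3 -m creep '[[[0,0,-0.2,0,0],[0,0,-0.2,0,0],[0,0,-0.2,0,0],[-0.1,-0.01,-0.1,0,0],[-0.19,-0.01,-0.05,0,0],[-0.19,-0.01,-0.05,0,0],[-0.19,-0.01,0,0,0],[-0.19,-0.01,0,0,0]]]'
python3 -m creep '[[[-0.19,-0.01,0,0,0],[-0.19,-0.01,0,0,0],[-0.19,-0.01,0,0,0],[-0.19,-0.005,0,0,0],[-0.076,-0.005,0,0,0],[0,0,0,-0.066,0],[0,0,0,-0.066,0],[0,0,0,-0.066,0]]]'
python3 -m creep '[[[0,0,0,-0.066,0],[0,0,0,0,0],[0,0,0,0,0]]]'
cat > base.py <<'E'
from h import *
import sys
np.set_printoptions(precision=4,suppress=True)
p=shot('wrist');save(p,sys.argv[1])
for n,z in [('seat',.02),('big_pin',.056),('small_pin',.056)]:
    print(n,[(np.round(q['uv'],1),round(q['confidence'],2),atz(p,q['uv'],z)) for q in nets.landmark_of(p,n)[:1]])
g=(.551,.2215,1.71)
m=mask(p,'base',(*g[:2],.02))
if m is not None: print('base',m.sum(),fit([(p,m)],.19,.112,.02,*g))
r=nets.masks_of(p,'seat')
hsv=cv2.cvtColor(p['frame'],cv2.COLOR_RGB2HSV)
for f,(lo,hi) in {'slab':((0,0,0),(180,90,255))}.items():
    k=cv2.inRange(hsv,lo,hi);hull=cv2.convexHull(np.array([proj(p,P) for P in boxpts(*g,.215,.135,0,.02)],np.float32).astype(np.int32))
    w=np.zeros_like(k);cv2.fillPoly(w,[hull],255);k&=w
    k=cv2.morphologyEx(cv2.morphologyEx(k,cv2.MORPH_OPEN,np.ones((3,3))),cv2.MORPH_CLOSE,np.ones((35,35)))
    cv2.imwrite('pics/_m.png',k);print(f,k.sum()/255,fit([(p,k>0)],.19,.112,.02,*g))
o=obs();print(o['clock'],o['tool_pos'],o['orientation'],o['opening'],o['gripper_force'])
E
python3 base.py pics/w3.png
```

```text
clock: 7.73
tool_pos: [0.4286, -0.0129, 0.2386]
orientation: [179.7, -0.2, -105.9]
force: [0.9, 0.7, -2.0]
opening: 0.0398
gripper_force: 30.0
clock: 8.4
tool_pos: [0.4863, 0.1518, 0.4013]
orientation: [-179.9, 0.1, -105.8]
force: [1.4, -0.4, -2.0]
opening: 0.0397
gripper_force: 30.0
clock: 9.07
tool_pos: [0.5394, 0.3095, 0.3993]
orientation: [179.9, -0.1, -87.7]
force: [-0.4, -0.3, -2.3]
opening: 0.0395
gripper_force: 30.0
clock: 9.32
tool_pos: [0.5395, 0.3089, 0.3999]
orientation: [180.0, -0.0, -82.3]
force: [0.4, -0.6, -1.2]
opening: 0.0396
gripper_force: 30.0
seat []
big_pin [(array([258.9, 162.8]), 0.7, array([0.54 , 0.29 , 0.056]))]
small_pin [(array([258.9,  28.4]), 0.63, array([0.5594, 0.1491, 0.056 ]))]
base 14086 (array([0.5516, 0.2213, 1.7108]), np.float64(0.035025871138115394))
slab 16053.0 (array([0.5541, 0.2058, 1.7064]), np.float64(0.06594415728334402))
9.6167 [0.5396 0.309  0.4001] [179.9966  -0.0014 -82.131 ] 0.03962604379159133 29.999658465385437
```

View pics/w3.png

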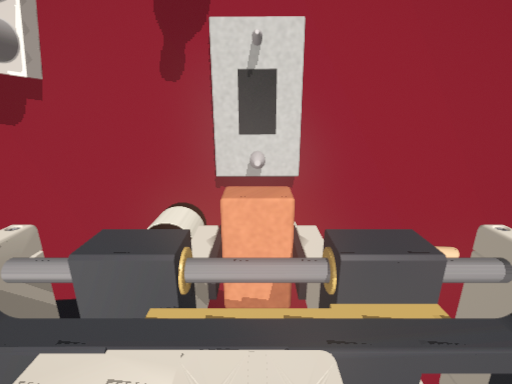

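The block is held (around 258,245). The base is in clear view, with its pad at (257,102) and pins at (257,37) and (258,160).

```bash
cat > pad.py <<'E'
from h import *
np.set_printoptions(precision=4,suppress=True)
g=(.551,.2205,1.708)
p=shot('wrist');hsv=cv2.cvtColor(p['frame'],cv2.COLOR_RGB2HSV)
w=np.zeros((384,512),np.uint8);cv2.fillPoly(w,[cv2.convexHull(np.array([proj(p,P) for P in boxpts(*g,.094,.064,.02,.02)],np.float32).astype(np.int32))],255)
k=((hsv[:,:,2]<90)&(w>0));print('pad px',k.sum(),fit([(p,k)],.078,.048,0.0,*g,z0=.02))
V=[(p,k)]
m=mask(p,'base',(*g[:2],.02))
if m is not None: print('base',fit([(p,m)],.19,.112,.02,*g))
o=obs();T=T_tool(o);c=T@np.array([0,0,.159,1])
r=nets.masks_of(p,'block')
for q in r[:1]: print('block vis',q['confidence'],fit([(p,q['region'])],.07,.04,.026,c[0],c[1],np.deg2rad(o['orientation'][2]),z0=c[2]-.023))
print(c,o['orientation'])
go(*g[:2],.38,-82.1)
E
python3 pad.py
```

```text
pad px 2360 (array([0.5513, 0.2207, 1.7171]), np.float64(0.07764769541049732))
base (array([0.5512, 0.2214, 1.7038]), np.float64(0.028034816048344124))
block vis 0.65 (array([ 0.5396,  0.3089, -1.4421]), np.float64(0.24294431206181732))
[0.5396 0.309  0.2411 1.    ] [-179.9992    0.0028  -82.1027]
clock 9.77 pos [0.5396 0.309  0.4001] rpy [180.     0.   -82.09]
shift units [0.4463 0.0047 0.1003] rows>= 2.2
spin 0.0001 rows>= 0.0
```

```bash
python3 -m creep '[[[0.1,0.001,0,0,0],[0.15,0.001,0,0,0],[0.15,0.001,0.05,0,0],[0.044,0,0.18,0,0],[0,0,0.2,0,0],[0,0,0.2,0,0],[0,0,0.17,0,0],[0,0,0.08,0,0]]]' >/dev/null
python3 -m creep '[[[0,0,0.06,0,0],[0,0,0.025,0,0],[0,0,0,0,0],[0,0,0,0,0]]]'
```

```text
clock: 10.77
tool_pos: [0.5516, 0.2213, 0.2076]
orientation: [-180.0, 0.0, -82.1]
force: [-0.3, -0.3, -1.7]
opening: 0.0397
gripper_force: 30.0
```

```bash
for i in 1; do python3 -m creep '[[[0,0,0.01,0,0],[0,0,0.005,0,0],[0,0,0,0,0]]]'; python3 -m creep '[[[0,0,0.005,0,0],[0,0,0,0,0]]]'; python3 -m creep '[[[0,0,0.005,0,0],[0,0,0,0,0]]]'; done
```

```text
clock: 11.02
tool_pos: [0.5514, 0.2211, 0.2047]
orientation: [-179.9, 0.0, -82.1]
force: [-0.4, 0.4, -0.5]
opening: 0.0398
gripper_force: 30.0
clock: 11.18
tool_pos: [0.5513, 0.2211, 0.2033]
orientation: [-180.0, 0.0, -82.1]
force: [0.6, -0.4, -2.5]
opening: 0.0397
gripper_force: 30.0
clock: 11.35
tool_pos: [0.5514, 0.2211, 0.2022]
orientation: [-180.0, 0.0, -82.1]
force: [-0.8, -0.0, 0.6]
opening: 0.0397
gripper_force: 30.0
```

```bash
python3 -m creep '[[[0,0,0.004,0,0],[0,0,0,0,0]]]'; python3 -m creep '[[[0,0,0.004,0,0],[0,0,0,0,0]]]'
```

```text
clock: 11.52
tool_pos: [0.5514, 0.2212, 0.2022]
orientation: [-180.0, 0.0, -82.0]
force: [-4.0, -1.0, 7.7]
opening: 0.04
gripper_force: 30.0
clock: 11.68
tool_pos: [0.5514, 0.2211, 0.2022]
orientation: [-180.0, 0.0, -82.0]
force: [-7.1, -0.4, 14.4]
opening: 0.0396
gripper_force: 30.0
```

Contact felt. Releasing, rising and looking.

```bash
python3 -m creep '[[[0,0,-0.006,0,0.8],[0,0,0,0,0.8],[0,0,0,0,0.8],[0,0,0,0,0.8],[0,0,0,0,0.8],[0,0,-0.05,0,1],[0,0,-0.15,0,1],[0,0,-0.2,0,1]]]'
python3 -m creep '[[[0,0,-0.2,0,1],[0,0,-0.2,0,1],[-0.1,0,-0.15,0,1],[-0.15,0,0,0,1],[-0.15,0,0,0,1],[-0.04,0,0,0,1],[0,0,0,0,1],[0,0,0,0,1]]]'
python3 - <<'E'
from h import *
np.set_printoptions(precision=4,suppress=True)
p=shot('wrist');save(p,'pics/w4.png')
g=(.551,.221,1.708)
m=mask(p,'block',(*g[:2],.04))
if m is not None: print(fit([(p,m)],.07,.04,.026,*g,z0=.02))
t=shot('top');s=shot('scene')
for n in('base',):
  m=mask(p,n,(*g[:2],.02)); print(n,fit([(p,m)],.19,.112,.02,*g))
r=[nets.landmark_of(p,n)[:1] for n in('big_pin','small_pin')];print([atz(p,q[0]['uv'],.056) for q in r if q])
E
```

```text
clock: 12.35
tool_pos: [0.5504, 0.2203, 0.28]
orientation: [179.7, -0.2, -82.1]
force: [1.2, 0.6, 0.4]
opening: 0.084
gripper_force: 0.0
clock: 13.02
tool_pos: [0.5389, 0.3083, 0.3916]
orientation: [180.0, -0.0, -82.0]
force: [-0.1, -1.2, 0.6]
opening: 0.0877
gripper_force: 0.0
(array([0.5514, 0.2211, 1.7083]), np.float64(0.035896886794978156))
base (array([0.5512, 0.2221, 1.7101]), np.float64(0.18919960636378552))
[array([0.5411, 0.2884, 0.056 ]), array([0.5627, 0.1526, 0.056 ])]
```

View pics/w4.png

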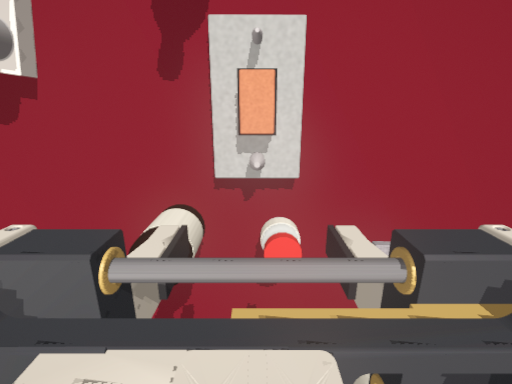

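The block sits squarely on the pad at (257,101). Now going to look at the frame.

```bash
python3 -m creep '[[[0.15,-0.02,-0.05,0,1],[0.193,-0.02,-0.05,0,1],[0.193,-0.02,-0.05,0,1],[0.193,-0.02,0,0,1],[0.193,-0.02,0,0,1],[0.193,-0.02,0,0,1],[0.193,-0.02,0,0,1],[0.193,-0.02,0,0,1]]]' >/dev/null
python3 -m creep '[[[0.193,-0.02,0,0,1],[0.193,-0.02,0,0,1],[0.193,-0.02,0,0,1],[0.193,-0.02,0,0,1],[0.193,-0.02,0,0,1],[0.193,-0.02,0,0,1],[0.04,-0.02,0,0.077,1],[0,0,0,0.077,1]]]'
python3 -m creep '[[[0,0,0,0.077,1],[0,0,0,0.077,1],[0,0,0,0.077,1],[0,0,0,0.077,1],[0,0,0,0.077,1],[0,0,0,0.077,1],[0,0,0,0.077,1],[0,0,0,0.077,1]]]'>/dev/null
python3 -m creep '[[[0,0,0,0.077,1],[0,0,0,0.077,1],[0,0,0,0.077,1],[0,0,0,0.077,1],[0,0,0,0.077,1],[0,0,0,0,1],[0,0,0,0,1]]]'
cat > fr.py <<'E'
from h import *
import sys
np.set_printoptions(precision=4,suppress=True)
o=obs();p=shot('wrist');save(p,sys.argv[1])
for n,z in [('frame',0),('handle',.059),('big_hole',0),('small_hole',0),('rack',0),('rack_mouth',0)]:
    print(n,[(np.round(q['uv'],1),round(q['confidence'],2),atz(p,q['uv'],z)) for q in nets.landmark_of(p,n)[:1]])
for n in('frame','handle'):
    for q in nets.masks_of(p,n)[:1]: print(n,'mask',q['region'].sum(),q['confidence']);np.save('m_'+n+'.npy',q['region'])
print(o['clock'],o['tool_pos'],o['orientation'])
E
python3 fr.py pics/w5.png
```

```text
clock: 14.7
tool_pos: [0.6734, -0.2219, 0.4204]
orientation: [179.9, -0.0, -96.4]
force: [0.9, -0.2, -0.3]
opening: 0.0877
gripper_force: 0.0
clock: 15.95
tool_pos: [0.673, -0.2184, 0.4216]
orientation: [-180.0, -0.0, 174.2]
force: [0.1, -0.4, -0.6]
opening: 0.0876
gripper_force: 0.0
frame [(array([253.4, 100.2]), 0.71, array([ 0.5816, -0.2146,  0.    ]))]
handle [(array([254.9,  99.3]), 0.86, array([ 0.5828, -0.2122,  0.059 ]))]
big_hole [(array([254.7, 150.3]), 0.65, array([ 0.6509, -0.22  ,  0.    ]))]
small_hole [(array([256. ,  44.8]), 0.96, array([ 0.5131, -0.2039,  0.    ]))]
rack []
rack_mouth [(array([413.3, 128. ]), 0.55, array([0.6422, 0.009 , 0.    ]))]
frame mask 5947 0.64
handle mask 6101 0.81
15.95 [ 0.673  -0.2184  0.4216] [-179.9967   -0.01    174.1903]
```

View pics/w5.png

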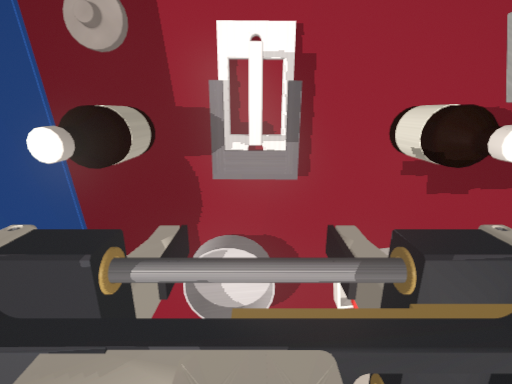

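The frame is in its rack, with the bar at (256,93) and the small hole at (256,38). Measuring the bar's line.

```bash
cat > bar.py <<'E'
from h import *
np.set_printoptions(precision=4,suppress=True)
o=obs();p=shot('wrist');im=p['frame'].astype(int)
g=im[:,:,1]
P=[]
for r in range(68,128,3):
    b=[c for c in range(238,276) if g[r,c]>120]
    if b: 
        # run containing the centre
        l=np.array(b); c=l[np.argmin(abs(l-256))]; a=z=c
        while g[r,a-1]>120:a-=1
        while g[r,z+1]>120:z+=1
        P.append((r,a,z))
P=np.array(P);print(P[::4])
L=np.array([atz(p,((a+z)/2,r),.066)[:2] for r,a,z in P]);w=np.array([np.linalg.norm(atz(p,(a-.5,r),.066)-atz(p,(z+.5,r),.066)) for r,a,z in P])
vx,vy,x0,y0=cv2.fitLine(L.astype(np.float32),cv2.DIST_HUBER,0,.01,.01).ravel()
print('width',w.mean(),'yaw',np.degrees(np.arctan(vy/vx)),'y at x=.582:',y0+vy/vx*(.582-x0))
rows=np.where(g[:,256]>120)[0];print('rows',rows[:3],[r for r in rows if r<200][-3:], g[30:160:3,256])
print([ (r,int(g[r,256])) for r in list(range(30,52))+list(range(138,160))])
print(o['orientation'])
E
python3 bar.py
```

```text
[[ 68 248 262]
 [ 80 248 262]
 [ 92 248 261]
 [104 248 261]
 [116 248 261]]
width 0.016561800455800517 yaw -6.7684155 y at x=.582: -0.2117488
rows [20 21 22] [np.int64(176), np.int64(177), np.int64(178)] [255 236  61  30 255 255 255 255 255 255 255 255 255 255 255 255 255 255
 255 255 255 255 255 255 255 255 255 255 255 255 255 255 255 255 255 255
 255 255 250  70  89 131 128 130]
[(30, 255), (31, 255), (32, 255), (33, 236), (34, 178), (35, 128), (36, 61), (37, 30), (38, 29), (39, 30), (40, 119), (41, 239), (42, 255), (43, 255), (44, 255), (45, 255), (46, 255), (47, 255), (48, 255), (49, 255), (50, 255), (51, 255), (138, 255), (139, 255), (140, 255), (141, 255), (142, 255), (143, 255), (144, 250), (145, 159), (146, 73), (147, 70), (148, 70), (149, 67), (150, 89), (151, 126), (152, 132), (153, 131), (154, 131), (155, 129), (156, 128), (157, 130), (158, 131), (159, 130)]
[179.9999   0.0041 174.0239]
```

```bash
python3 - <<'E'
from h import *
np.set_printoptions(precision=4,suppress=True)
p=shot('wrist')
a=atz(p,(256,40.5),.066);b=atz(p,(255,145.3),.066);print(a,b,np.linalg.norm(a-b),(a+b)/2)
c=(a+b)/2
S=cv2.cvtColor(p['frame'],cv2.COLOR_RGB2HSV)[:,:,1]
for side in(0,1):
    P=[]
    for r in range(90,170,4):
        cs=[k for k in range(195,315) if S[r,k]<110]
        P.append(atz(p,(cs[0]-.5 if side==0 else cs[-1]+.5,r),.0185)[:2])
    v=cv2.fitLine(np.array(P,np.float32),cv2.DIST_HUBER,0,.01,.01).ravel();print('rail',np.degrees(np.arctan(v[1]/v[0])),v[3]+v[1]/v[0]*(.582-v[2]),P[0],P[-1])
go(c[0],c[1],.3,173.2)
E
```

```text
[ 0.5227 -0.2039  0.066 ] [ 0.6361 -0.2171  0.066 ] 0.11408980307197678 [ 0.5794 -0.2105  0.066 ]
rail -5.8463597 -0.2743439 [ 0.5635 -0.2725] [ 0.6644 -0.2827]
rail -6.0006714 -0.15056065 [ 0.5764 -0.1496] [ 0.6771 -0.1611]
clock 16.50 pos [ 0.6732 -0.2181  0.4216] rpy [-180.     -0.    174.01]
shift units [ 0.4703 -0.0109  0.6082] rows>= 3.7
spin 0.009 rows>= 0.1
```

```bash
python3 -m creep '[[[0.12,-0.004,0.1,0.004,1],[0.16,-0.004,0.1,0,1],[0.15,-0.004,0.1,0,1],[0.036,0,0.18,0,1],[0,0,0.2,0,1],[0,0,0.17,0,1],[0,0,0.1,0,1],[0,0,0.045,0,1]]]' >/dev/null
python3 -m creep '[[[0,0,0.02,0,1],[0,0,0,0,0],[0,0,0,0,0],[0,0,0,0,0],[0,0,0,0,0],[0,0,0,0,0],[0,0,0,0,0],[0,0,0,0,0]]]'
python3 -m creep '[[[0,0,0,0,0],[0,0,0,0,0],[0,0,0,0,0],[0,0,0,0,0],[0,0,0,0,0],[0,0,0,0,0],[0,0,0,0,0]]]'
```

```text
clock: 17.83
tool_pos: [0.5803, -0.2103, 0.2191]
orientation: [180.0, 0.0, 173.6]
force: [0.0, 0.5, 0.1]
opening: 0.0467
gripper_force: 0.0
clock: 18.42
tool_pos: [0.5802, -0.2104, 0.2186]
orientation: [-180.0, -0.0, 173.6]
force: [-0.0, -1.1, 0.4]
opening: 0.0157
gripper_force: 30.0
```

```bash
python3 -m creep '[[[0.02,0,0,0,0],[0.04,-0.0004,0,0,0],[0.05,-0.0004,0,0,0],[0.05,-0.0004,0,0,0]]]'
python3 -m creep '[[[0.06,-0.0005,0,0,0],[0.06,-0.0005,0,0,0],[0.06,-0.0005,0,0,0],[0.06,-0.0005,0,0,0],[0.06,-0.0005,0,0,0]]]'
```

```text
clock: 18.75
tool_pos: [0.5474, -0.2069, 0.2186]
orientation: [180.0, 0.0, 173.6]
force: [1.3, -0.3, -1.8]
opening: 0.0157
gripper_force: 30.0
clock: 19.17
tool_pos: [0.4869, -0.2007, 0.2186]
orientation: [180.0, -0.0, 173.6]
force: [1.4, 0.9, -1.6]
opening: 0.0154
gripper_force: 30.0
```

```bash
python3 -m creep '[[[0.06,-0.0005,0,0,0],[0.06,-0.0005,0,0,0],[0.06,-0.0005,0,0,0],[0.06,-0.0005,0,0,0],[0.04,-0.0005,0,0,0],[0.01,0,0,0,0],[0,0,0,0,0]]]'
python3 -m creep '[[[0,0,-0.02,0,0],[0,0,-0.04,0,0],[0,0,-0.08,0,0],[0,0,0,0,0],[0,0,0,0,0]]]'
```

```text
clock: 19.75
tool_pos: [0.4297, -0.1949, 0.2186]
orientation: [180.0, -0.1, 173.6]
force: [-2.5, -0.6, 0.4]
opening: 0.0157
gripper_force: 30.0
clock: 20.17
tool_pos: [0.4318, -0.1949, 0.2474]
orientation: [180.0, 0.1, 173.6]
force: [-0.3, -0.2, -4.0]
opening: 0.0158
gripper_force: 30.0
```

The frame is clear of the rack and hanging at its full weight. Raising it, then measuring it in the hand.

```bash
python3 -m creep '[[[0,0,-0.1,0,0],[0,0,-0.17,0,0],[0,0,-0.18,0,0],[0,0,-0.18,0,0],[0,0,-0.12,0,0],[0,0,-0.04,0,0],[0,0,0,0,0],[0,0,0,0,0]]]'
python3 - <<'E'
from h import *
np.set_printoptions(precision=4,suppress=True)
o=obs();T=T_tool(o);p=shot('wrist');save(p,'pics/w6.png')
for n in('small_hole','big_hole','handle'):
    print(n,[(np.round(q['uv'],1),round(q['confidence'],2),(np.linalg.inv(T)@np.append(atz(p,q['uv'],T[2,3]-.159-.059+(.01 if 'hole' in n else .059)),1))[:3]) for q in nets.landmark_of(p,n)[:1]])
print(o['tool_pos'],o['orientation'],o['force'])
t=shot('top');s=shot('scene')
for n in('small_hole','big_hole','handle'):
    a=nets.landmark_of(t,n);b=nets.landmark_of(s,n)
    for q,r in((t,a),(s,b)):
        if r:print(n,r[0]['confidence'],(np.linalg.inv(T)@np.append(atz(q,r[0]['uv'],T[2,3]-.218+(0.059 if n=='handle' else 0)),1))[:3])
E
```

```text
clock: 20.83
tool_pos: [0.4306, -0.1947, 0.4031]
orientation: [180.0, -0.1, 173.6]
force: [-0.4, 1.0, -5.2]
opening: 0.0157
gripper_force: 30.0
small_hole [(array([257. , 121.5]), 0.87, array([ 0.0706, -0.0003,  0.2081]))]
big_hole [(array([255.2, 290.7]), 0.67, array([-0.0609, -0.0018,  0.2079]))]
handle [(array([257.7, 249.6]), 0.85, array([0.0025, 0.0001, 0.159 ]))]
[ 0.4306 -0.1947  0.4031] [179.9518  -0.0908 173.6032] [-0.3851  0.9591 -5.2484]
small_hole 0.7 [ 0.0714 -0.0048  0.2181]
small_hole 0.78 [0.0714 0.0151 0.2181]
big_hole 0.74 [-0.0733 -0.0043  0.2179]
handle 0.2 [-0.0497  0.3775  0.1592]
handle 0.9 [ 0.0091 -0.0129  0.159 ]
```

View pics/w6.png

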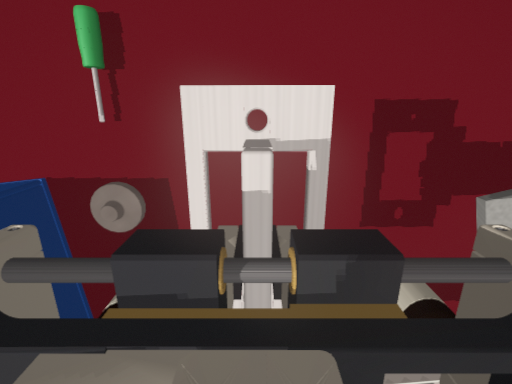

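The frame is level in the hand, with its small hole at (257,120) and front edge at row 86. Refining the in-hand offset.

```bash
cat > hole.py <<'E'
from h import *
np.set_printoptions(precision=4,suppress=True)
o=obs();T=T_tool(o);p=shot('wrist');im=p['frame'];M=np.array(p['mount'])
def tl(uv,zt):  # tool-frame point at tool z=zt
    d=M[:3,:3]@np.array([(uv[0]-p['cx'])/p['fx'],(uv[1]-p['cy'])/p['fy'],1]);return M[:3,3]+d*(zt-M[2,3])/d[2]
zt=.2086
g=cv2.resize(im[:,:,1],None,fx=8,fy=8,interpolation=cv2.INTER_CUBIC)
sub=(g[100*8:138*8,238*8:277*8]<125).astype(np.uint8)
n,l,st,c=cv2.connectedComponentsWithStats(sub)
i=min(range(1,n),key=lambda i:np.linalg.norm(c[i]/8+[238,100]-[257,120]))
pts=cv2.findContours((l==i).astype(np.uint8),0,cv2.CHAIN_APPROX_NONE)[0][0]
(ex,ey),ax,an=cv2.fitEllipse(pts);uv=(ex/8+238-.44,ey/8+100-.44)
print('hole',uv,np.array(ax)/8,tl(uv,zt),'dia',np.array(ax)/8/p['fx']*(zt-.021))
G=im[:,:,1].astype(int)
def edge(row,cols):  # first crossing of 140 along cols
    for a,b in zip(cols[:-1],cols[1:]):
        if G[row,a]<140<=G[row,b]: return a+(140-G[row,a])/(G[row,b]-G[row,a])*(b-a)
Lf=[];Rt=[]
for r in range(92,145,4):
    a=edge(r,list(range(165,205)));b=edge(r,list(range(350,310,-1)))
    if a and b: Lf.append(tl((a,r),zt));Rt.append(tl((b,r),zt))
Lf=np.array(Lf);Rt=np.array(Rt);mid=(Lf+Rt)/2
print('width',np.linalg.norm(Lf-Rt,axis=1).mean(),'mid y',mid[:,1].mean(),'at x',mid[:,0].mean(),'slopeL/R deg',[np.degrees(np.arctan(np.polyfit(q[:,0],q[:,1],1)[0])) for q in(Lf,Rt)])
F=[]
for c in range(195,325,6):
    for r in range(70,100):
        if G[r,c]<140<=G[r+1,c]: F.append(tl((c,r+(140-G[r,c])/(G[r+1,c]-G[r,c])),zt));break
F=np.array(F);print('front x',F[:,0].mean(),'tilt deg',np.degrees(np.arctan(np.polyfit(F[:,1],F[:,0],1)[0])))
E
python3 hole.py
```

```text
hole (256.5506940460205, 119.68564849853516) [20.4395 21.4853] [ 0.0718 -0.0006  0.2086] dia [0.0141 0.0148]
width 0.09969326846950813 mid y -0.00043077384102016184 at x 0.072703242869395 slopeL/R deg [np.float64(0.07338322129441992), np.float64(0.29489028316656174)]
front x 0.09348484788083092 tilt deg 0.06004468072828756
```

```bash
cat > slab.py <<'E'
from h import *
np.set_printoptions(precision=4,suppress=True)
q=shot('wrist');M=np.array(q['mount'])
for fn,pos,yaw in(('pics/w3.png',[.5396,.309,.4001],-82.11),('pics/w4.png',[.5389,.3083,.3916],-82.03)):
    T=T_tool(dict(orientation=[180,0,yaw],tool_pos=pos));q['C']=T@M
    S=cv2.cvtColor(cv2.imread(fn),cv2.COLOR_BGR2HSV)[:,:,1].astype(float)
    def cross(v,idx):
        for a,b in zip(idx[:-1],idx[1:]):
            if v[a]>=115>v[b]: return a+(v[a]-115)/(v[a]-v[b])*(b-a)
    W=lambda c,r:atz(q,(c,r),.02)[:2]
    Lr=[W(cross(S[r],range(195,230)),r) for r in range(30,165,5)]
    Rr=[W(cross(S[r],range(320,285,-1)),r) for r in range(30,165,5)]
    Tp=[W(c,cross(S[:,c],range(3,30))) for c in range(220,295,4)]
    Bt=[W(c,cross(S[:,c],range(184,165,-1))) for c in range(225,290,4) if cross(S[:,c],range(184,165,-1))]
    def ln(P): 
        v=cv2.fitLine(np.array(P,np.float32),cv2.DIST_HUBER,0,.01,.01).ravel();return v[2:],np.degrees(np.arctan2(v[1],v[0]))%180
    R=[ln(P) for P in(Lr,Rr,Tp,Bt)]
    yw=(R[0][1]+R[1][1])/2;a=np.deg2rad(yw);ex=np.array([np.cos(a),np.sin(a)]);ey=np.array([-ex[1],ex[0]])
    cy=(R[0][0]@ey+R[1][0]@ey)/2;cx=(R[2][0]@ex+R[3][0]@ex)/2
    print(fn,'yaws',[r[1] for r in R],'W',R[0][0]@ey-R[1][0]@ey,'L',R[3][0]@ex-R[2][0]@ex,'centre',cx*ex+cy*ey,yw)
E
python3 slab.py
```

```text
pics/w3.png yaws [np.float32(97.85396), np.float32(98.151634), np.float32(8.034986), np.float32(7.9290447)] W -0.11252564 L 0.19015032 centre [0.5522 0.2229] 98.00279
pics/w4.png yaws [np.float32(97.67583), np.float32(97.96662), np.float32(7.8825912), np.float32(7.8743925)] W -0.11244321 L 0.19022077 centre [0.5518 0.2228] 97.82123
```

The slab edges match the given dimensions, so the base centre is (0.552, 0.2228) with yaw 97.9°. Carrying the frame over it.

```bash
python3 -m creep '[[[-0.01,0.06,-0.04,0,0],[-0.02,0.12,-0.045,0,0],[-0.03,0.18,0,0,0],[-0.03,0.18,0,0,0],[-0.03,0.18,0,0,0],[-0.03,0.18,0,0,0],[-0.03,0.18,0,0,0],[-0.03,0.18,0,0,0]]]' >/dev/null
python3 -m creep '[[[-0.03,0.18,0,0,0],[-0.03,0.18,0,0,0],[-0.03,0.18,0,0,0],[-0.03,0.18,0,0,0],[-0.03,0.17,0,0,0],[-0.025,0.12,0,0,0],[-0.011,0.059,0,0,0],[0,0,0,-0.04,0]]]'
python3 -m creep '[[[0,0,0,-0.075,0],[0,0,0,-0.075,0],[0,0,0,-0.075,0],[0,0,0,-0.075,0],[0,0,0,-0.075,0],[0,0,0,-0.075,0],[0,0,0,-0.075,0],[0,0,0,-0.075,0]]]'>/dev/null
python3 -m creep '[[[0,0,0,-0.075,0],[0,0,0,-0.075,0],[0,0,0,-0.075,0],[0,0,0,-0.075,0],[0,0,0,-0.075,0],[0,0,0,-0.075,0],[0,0,0,-0.065,0],[0,0,0,0,0]]]'>/dev/null
python3 -m creep '[[[0,0,0,0,0],[0,0,0,0,0]]]'
python3 hole.py
python3 -c "
from h import *
go(.5513,.2243,.32,-82.1)"
```

```text
clock: 22.87
tool_pos: [0.5621, 0.2619, 0.4206]
orientation: [-180.0, -0.0, 177.3]
force: [-0.7, -1.4, -4.0]
opening: 0.0158
gripper_force: 30.0
clock: 24.37
tool_pos: [0.5614, 0.259, 0.4216]
orientation: [180.0, -0.0, -82.6]
force: [-0.4, -0.1, -4.6]
opening: 0.0155
gripper_force: 30.0
hole (257.2879968261719, 119.51476722717285) [14.9606 18.2737] [ 0.0727 -0.0001  0.2086] dia [0.0103 0.0126]
width 0.09966611043847816 mid y -0.00040286890064216097 at x 0.07352894159340674 slopeL/R deg [np.float64(-0.14495195528639176), np.float64(-0.12511297457092263)]
front x 0.09429998609575113 tilt deg -0.03169732254995423
clock 24.42 pos [0.5614 0.259  0.4216] rpy [ 1.7999e+02 -1.0000e-02 -8.2590e+01]
shift units [0.1656 0.0726 0.5081] rows>= 2.6
spin -0.0054 rows>= 0.1
```

```bash
python3 -m creep '[[[0.05,0.02,0.1,-0.0054,0],[0.06,0.03,0.15,0,0],[0.04,0.02,0.15,0,0],[0.014,0.0026,0.1,0,0],[0,0,0.06,0,0],[0,0,0.02,0,0],[0,0,0,0,0],[0,0,0,0,0]]]'
python3 - <<'E'
from h import *
p=shot('wrist');c=p['frame'][80:170,190:325];cv2.imwrite('pics/w7.png',cv2.resize(c[:,:,::-1],None,fx=5,fy=5,interpolation=cv2.INTER_CUBIC))
o=obs();M=np.array(p['mount'])
for X in((.552-.0*1,.2228),):
    a=np.deg2rad(97.9);X=np.array([.552,.2228])-.07*np.array([np.cos(a),np.sin(a)])
    print('small pin tip expect',proj(p,[*X,.056]),'hole bottom',[proj(p,(T_tool(o)@np.array([.072,-.0004,z,1]))[:3]) for z in(.2186,.2086)])
go(.5513,.2246,.28,-82.1)
E
```

```text
clock: 25.08
tool_pos: [0.552, 0.2251, 0.3064]
orientation: [-179.9, 0.0, -82.0]
force: [-0.1, 0.8, -4.3]
opening: 0.0157
gripper_force: 30.0
small pin tip expect [np.float64(258.3903132536168), np.float64(118.55235308479992)] hole bottom [[np.float64(256.55628562757335), np.float64(120.50178556270174)], [np.float64(256.53392758839215), np.float64(121.00089632278961)]]
clock 25.13 pos [0.5521 0.2252 0.3069] rpy [-1.799e+02  4.000e-02 -8.195e+01]
shift units [0.0024 0.0045 0.1343] rows>= 0.6
spin 0.0017 rows>= 0.0
```

View pics/w7.png

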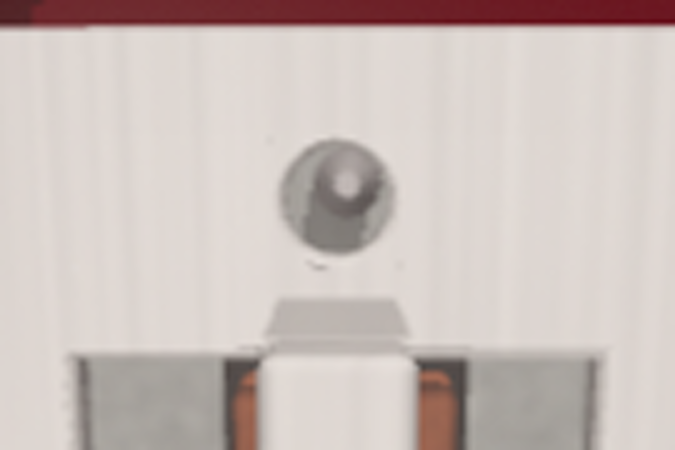

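```bash
python3 - <<'E'
from h import *
np.set_printoptions(precision=4,suppress=True)
o=obs();p=shot('wrist');Ti=np.linalg.inv(T_tool(o));z=o['tool_pos'][2]
t=(Ti@np.append(atz(p,(259.0,116.2),.055),1))[:3];h=(Ti@np.append(atz(p,(257.2,119.0),z-.2086),1))[:3]
print(t,h,'shift units',(t-h)[:2]/.2, o['orientation'],o['tool_pos'])
E
```

```text
[0.0741 0.0013 0.2518] [ 0.0731 -0.0002  0.2086] shift units [0.0051 0.0073] [-179.8995    0.0376  -81.9471] [0.5521 0.2252 0.3069]
```

The pin tip shows through the hole at (259,116), against the hole centre at (257,119). That's about 1 mm of correction needed.

```bash
python3 -m creep '[[[0.004,0.006,0.04,0.0017,0],[0,0,0.05,0,0],[0,0,0.03,0,0],[0,0,0.005,0,0],[0,0,0,0,0],[0,0,0,0,0]]]'
python3 - <<'E'
from h import *
p=shot('wrist');c=p['frame'][80:170,190:325];cv2.imwrite('pics/w8.png',cv2.resize(c[:,:,::-1],None,fx=5,fy=5,interpolation=cv2.INTER_CUBIC))
o=obs();print(o['orientation'],o['tool_pos'])
E
```

```text
clock: 25.68
tool_pos: [0.5506, 0.2238, 0.2805]
orientation: [180.0, -0.0, -82.1]
force: [0.0, -0.2, -4.5]
opening: 0.0155
gripper_force: 30.0
[-1.79986198e+02 -5.23172662e-03 -8.20796532e+01] [0.55068633 0.22387125 0.28076358]
```

View pics/w8.png

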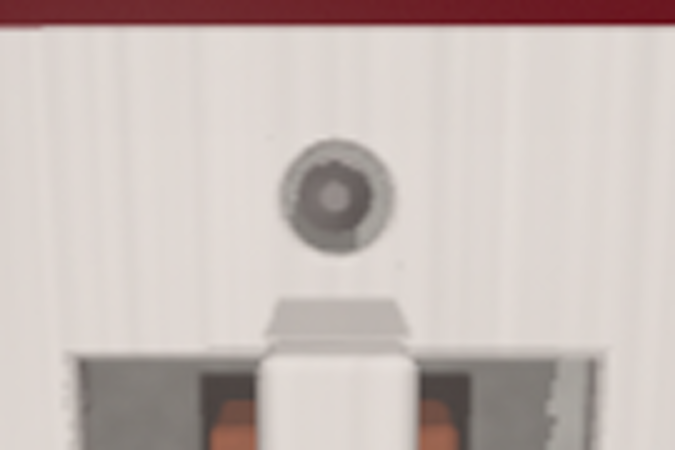

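The tip is at the hole's centre, within 0.5 mm. Lowering it while watching the force.

```bash
python3 -m creep '[[[-0.0015,-0.002,0.02,0,0],[0,0,0.03,0,0],[0,0,0.02,0,0],[0,0,0,0,0]]]'
python3 -m creep '[[[0,0,0.02,0,0],[0,0,0.02,0,0],[0,0,0.02,0,0],[0,0,0,0,0]]]'
```

```text
clock: 26.07
tool_pos: [0.5504, 0.2238, 0.2653]
orientation: [179.9, -0.0, -82.1]
force: [0.2, -0.4, -4.4]
opening: 0.0157
gripper_force: 30.0
clock: 26.4
tool_pos: [0.5506, 0.2239, 0.2536]
orientation: [179.9, -0.0, -82.1]
force: [-0.7, -0.0, -4.6]
opening: 0.0159
gripper_force: 30.0
```

```bash
python3 -m creep '[[[0,0,0.02,0,0],[0,0,0.02,0,0],[0,0,0.015,0,0],[0,0,0,0,0]]]'
python3 -m creep '[[[0,0,0.01,0,0],[0,0,0.005,0,0],[0,0,0,0,0]]]'
python3 -m creep '[[[0,0,0.004,0,0],[0,0,0,0,0]]]'
```

```text
clock: 26.73
tool_pos: [0.5506, 0.2239, 0.2428]
orientation: [179.9, -0.0, -82.1]
force: [-0.9, -1.0, -4.8]
opening: 0.0157
gripper_force: 30.0
clock: 26.98
tool_pos: [0.5508, 0.2241, 0.2405]
orientation: [180.0, -0.0, -82.1]
force: [0.0, -0.1, -5.8]
opening: 0.0155
gripper_force: 30.0
clock: 27.15
tool_pos: [0.5509, 0.2241, 0.2399]
orientation: [-180.0, 0.0, -82.1]
force: [-1.1, -0.1, -3.9]
opening: 0.0156
gripper_force: 30.0
```

```bash
python3 -m creep '[[[0,0,0.005,0,0],[0,0,0,0,0]]]'
python3 -m creep '[[[0,0,0.004,0,0],[0,0,0,0,0]]]'
```

```text
clock: 27.32
tool_pos: [0.5508, 0.2241, 0.2388]
orientation: [180.0, 0.0, -82.1]
force: [-0.1, 0.1, -3.7]
opening: 0.0157
gripper_force: 30.0
clock: 27.48
tool_pos: [0.5508, 0.2241, 0.2386]
orientation: [-180.0, 0.0, -82.1]
force: [-2.5, -0.6, 2.4]
opening: 0.0157
gripper_force: 30.0
```

```bash
python3 -m creep '[[[0,0,0.003,0,0],[0,0,0,0,0]]]'
python3 -m creep '[[[0,0,-0.003,0,0.5],[0,0,0,0,0.5],[0,0,0,0,0.6],[0,0,0,0,0.6],[0,0,0,0,0.6],[0,0,0,0,0.6],[0,0,0,0,0.6],[0,0,-0.02,0,0.6]]]'
python3 -m creep '[[[0,0,-0.06,0,0.6],[0,0,-0.15,0,0.6],[0,0,-0.2,0,0.6],[0,0,-0.2,0,0.6],[-0.1,0,-0.15,0,1],[-0.15,0,0,0,1],[-0.15,0,0,0,1],[0,0,0,0,1]]]'
python3 -m creep '[[[0,0,0,0,1],[0,0,0,0,1]]]'
python3 - <<'E'
from h import *
p=shot('wrist');s=shot('scene')
a=cv2.resize(p['frame'][0:240,140:380],(480,480));u,v=map(int,proj(s,(.551,.222,.04)))
b=cv2.resize(s['frame'][v-60:v+60,u-70:u+70],(320,274),interpolation=cv2.INTER_CUBIC)
im=np.zeros((480,800,3),np.uint8);im[:,:480]=a;im[:274,480:]=b;cv2.imwrite('pics/fin.png',im[:,:,::-1])
E
```

```text
clock: 27.65
tool_pos: [0.5508, 0.2241, 0.2386]
orientation: [-180.0, 0.0, -82.1]
force: [-4.6, -0.6, 7.7]
opening: 0.0159
gripper_force: 30.0
clock: 28.32
tool_pos: [0.5506, 0.2239, 0.2414]
orientation: [179.9, -0.0, -82.1]
force: [0.0, -0.3, -0.6]
opening: 0.0521
gripper_force: 0.0
clock: 28.98
tool_pos: [0.5394, 0.307, 0.395]
orientation: [-179.9, 0.1, -82.0]
force: [0.4, 0.3, 0.4]
opening: 0.0737
gripper_force: 0.0
clock: 29.15
tool_pos: [0.5396, 0.3032, 0.3939]
orientation: [180.0, -0.0, -82.1]
force: [0.2, -0.9, -0.5]
opening: 0.0856
gripper_force: 0.0
```

View pics/fin.png

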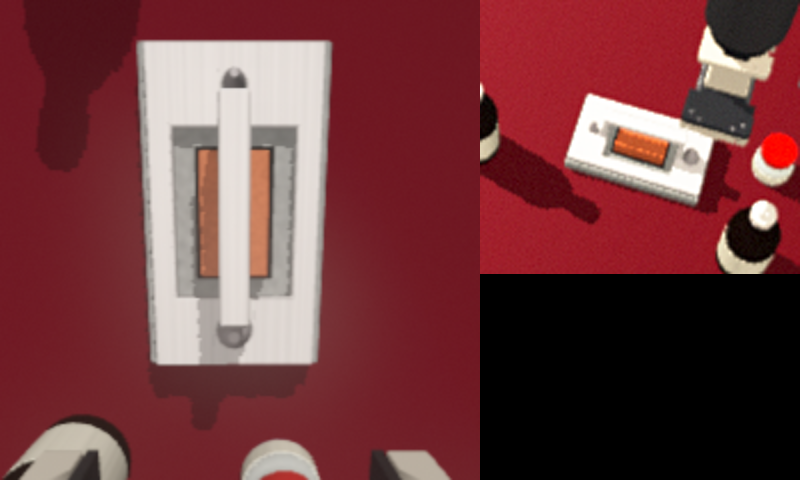

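The frame lies flush with both pins through their holes, at (234,78) and (234,335). The block stands in the window, and the robot is clear of everything. Handing in.

```bash
python3 -c "
from plant import workorder
print(workorder.close_job())"
```

```text
the job is handed in; nothing more can be done
None
```

The job is handed in at about 29 s of the 66 s allowed: the block is square on the pad and the frame lies flush over both pins (large hole on the thick pin), with nothing dropped and no bystander touched that I saw; no verdict was returned.

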